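# Check the hot cleaning tank and hold its lid at the venting mark

### The job

Check the lid of the closed cleaning tank with the infrared thermometer: hold the thermometer level with its lens straight above the black spot, about 7 cm clear of the lid and not touching it, and keep still there for two seconds, then lay it back down gently on its blue mat and let go of it. Then take the lid by its red bar, raise it until it lines up with the orange pointer arm, and finish there, still holding the lid still at that angle. Do not move the pointer, and leave the other things where they are.

Things in the scene. Friction and masses are not known exactly. Their poses are not given: they have to be found in the camera images.
- wand_center (a point): centre of the infrared thermometer, a straight wand 150 mm long (its x axis) and 30 mm high, weighing about 120 g, lying loose and right side up on the blue mat. Black body 26 mm wide (graspable from x = -75 to +25 mm), yellow head 34 mm wide (x = +25 to +75 mm). +x points to the head, +z up. This point is half-way up: 15 mm above its underside
- wand_lens (a point): the lens, a 20 mm disc flush in the underside of the yellow head, 55 mm along +x from the wand's centre and 15 mm below it. It looks straight down, along -z of the wand
- mat_top (a point): centre of the top face of the fixed blue mat on which the thermometer lies, 200 mm (x) by 110 mm (y), 6 mm thick. It may be to the left or right of the tank
- spot (a point): centre of the matt black spot, 40 mm across, on the top face of the lid; it turns with the lid. In the lid's frame it lies 110 mm from the hinge axis towards the bar
- lid (a joint): angle of the tank's lid in rad: 0 closed and level, growing as its front edge rises; stop at 1.3. The lid is 200 mm deep, 260 mm wide, 12 mm thick, about 400 g, and falls shut when let go
- lid_hinge (a point): point on the lid's hinge axis, mid-width, at the tank's far rim. Its y axis is the hinge axis; with the lid closed its x axis points level from the bar to the hinge, and the frame turns with the lid (its -x always points to the bar). The tank is fixed, 200 mm deep, 260 mm wide and 140 mm high; the hinge is 146 mm above the bench
- lid_handle (a point): centre of the lid's red bar, 14 mm in diameter and 150 mm long parallel to the hinge, 245 mm from the hinge axis and 45 mm in front of the lid's front edge, at the same height as the hinge when closed. Two steel brackets join it to the lid 70 mm either side of the centre; between them the gap is open from above and below. Turns with the lid, same axes as lid_hinge. The bar is round, so it can turn between the fingers
- mark (a joint): angle of the orange pointer arm in rad, measured as lid is: when both are equal the lid is parallel to the pointer. Friction keeps it where it is set; about 0.45 to 0.85
- mark_tip (a point): free tip of the orange pointer arm, 165 mm from the hinge axis, on the tank's +y side, 18 mm outside the tank's wall; the arm is 12 mm by 6 mm and pivots on the lid's hinge axis. Between arm and tank stands a fixed white graduated arc, 5 mm thick, reaching 155 mm from the hinge axis and up to 1 rad; arm and arc stay below 285 mm above the bench: pass over them
- bearing_box: black and orange box 130 x 85 x 36 mm, loose bystander; origin at the centre of its underside
- grease: red bottle with a white cap, 52 mm across, 150 mm high, loose bystander; origin at the centre of its underside
- flange: dark steel flanged hub, 120 mm across, 120 mm high, loose bystander; origin at the centre of its underside
Mind the look-alikes: they are no part of the job. Leave any pink look-alike of the part that bears wand_center alone.

How it is judged:
By the outcome, as a careful person would: the job done as asked, in the order asked, and still so for the second after the job is handed in, while the arm keeps its last pose, push and grip.
It also fails if it takes over 72 s, if anything falls off the work surface, if the arm or the gripper's body presses on something with over 40 N, if the wrist force passes 120 N, or if a joint passes its speed limit or range.

### The arm

A 6-joint arm with a two-finger parallel gripper is mounted at the origin on the work surface. World frame = base frame: x ahead of the robot, y to its left, z up, the work surface at z = 0. Lengths are in m, angles in rad, forces in N, time in s.
With the tool pointing down it reaches from about 0.35 to 0.8 m from the base axis. Payload 7.3 kg.
Tool frame: the origin (TCP) lies on the centre line of the jaws, within the pads' length; the fingertips stand 14 mm ahead of it and the grasp point (between the pads) lies 5 mm behind it; z points along the fingers, y is the direction in which the jaws open and shut (so a half turn about z gives the same grasp; the last joint's range is limited). The gripper opens to 85 mm and grips with 20 to 120 N. Pads are 22 mm wide; open, the fingers measure 114 mm over their backs; the gripper's body (76 mm by 85 mm) begins 54 mm behind the grasp point. The pads swing forward as they close: fully open they stand 13 mm farther back than shut.
Start: joints at [-1.432, 0.342, 1.524, -0, 1.275, -0.146], TCP at [0.148, -0.504, 0.245] pointing down, gripper open.
Joint ranges: [-2.53, 2.53], [-0.77, 2.02], [0.04, 2.7], [-1, 4.14], [0.28, 2.66], [-3.11, 3.11]. Speed limits (rad/s): [2.57, 2.57, 3.14, 3.14, 3.14, 3.14].

### API

Orientations are given as a 3x3 rotation matrix whose columns are the frame's x, y, z axes.
In Python, from bench import r, imaging gives the robot as it stands. The module is installed in compiled form; this text tells all that it offers.
- The arm moves only by the tool drive_tool, never from a script. Its argument "plan" is a list of rows, each an object with "grip": the gripper command: -1 is shut, 1 is fully open, values between are in proportion; "travel": the shift along the tool's x, y, z in mm, a list of three; "dr": the turn, a rotation vector about the tool's x, y, z in degrees, a list of three. In form: [{"grip": grip, "travel": [dx, dy, dz], "dr": [rx, ry, rz]}, ...]. A call has 1 to 20 rows; each row is the pose to reach, as a shift and turn from the pose measured when the call began, along the tool's axes at that moment; what a row does not reach only later rows make up. A row lasts 1/12 s, in which the tool goes at most 41.7 mm and 7.16 degrees, less where a joint would pass 70% of its speed; a pose out of reach is approached as far as the arm can. A call with a gripper value outside its range is refused whole. The fingers move at their own pace and stop on an object; "force" is the grip in N (left out, the last holds). Time passes only in rows, so rows that repeat a pose let the fingers close. It gives the time, the measured TCP pose, the force and the opening at its end, in the units of the state.
- r.read_state(): the state, without advancing time (a new reading comes with each control period).
- imaging.get_image(name): name is "scene" or "side" or "wrist"; returns the picture (384x512x3 uint8, red, green, blue); there is no depth.
- imaging.calibration(name): a dict with "fovy" (degrees; the focal length in pixels is half the picture's height over the tangent of half this angle, whatever the lens; pixels are square), "cx", "cy" (the principal point, pixels), "origin" and "rotation" of the camera in the world. Camera axes: x right, y down, z forward; pixel columns grow to the right and rows downward; lengths in m; the calibration is good to about 2 mm. A picture is of the moment at which its call begins: read the wrist's pose just before it. calibration takes no time and is no camera call; for the wrist camera it gives the pose at the moment of the call.
- r.hand_in(): hands the job in, once; it reports no verdict.
The state is a dict: "time": time; "joint_positions": joint angles; "qd": joint speeds; "effort": joint torques, N m; "tcp_pos": TCP position; "ee_rot": TCP orientation; "wrist_force": force on the tool from outside, world axes, zero at the start; "ft_torque": the same for the moment, N m; "width": finger opening in m.
Only numpy, scipy, OpenCV 4.12 (cv2) and the standard library are available. Lean on these libraries where they do the work, as an engineer would, in place of code of your own. Each camera call takes 0.05 s, during which the arm holds its last target. There are 200 camera calls.

## Working session

There is one attempt and no reset: what is moved stays moved. The work goes in short steps, Python scripts to look and compute and a tool call to move; the robot and the scene stay as the last step left them, time stands still between calls to the robot, and variables do not carry over. Pictures are saved under pics/ and viewed, about 8 in all and at most 12, crops included, and the job is handed in when it is done.

Besides the shell and the picture viewer there is one more tool, called after "Emit:" by a JSON object that holds its "op" and its "data", one argument or row to a line. drive_tool: Moves the arm, as the interface text tells. Its arguments: {"type":"object","properties":{"plan":{"type":"array","items":{"type":"object","properties":{"grip":{"type":"number"},"travel":{"type":"array","items":{"type":"number"}},"dr":{"type":"array","items":{"type":"number"}}}}},"force":{"type":"number"}},"required":["plan"]}

```bash
mkdir -p pics
cat > h.py <<'E'
import numpy as np, cv2
from bench import r, imaging
def snap(n, tag):
    c=imaging.calibration(n); im=imaging.get_image(n)
    cv2.imwrite(f'pics/{tag}.png', im[:,:,::-1]); np.save(f'pics/{tag}.npy',im)
    import pickle; pickle.dump(c,open(f'pics/{tag}.pkl','wb')); return im,c
def load(tag):
    import pickle; return np.load(f'pics/{tag}.npy'),pickle.load(open(f'pics/{tag}.pkl','rb'))
def ray(c,u,v):
    f=192/np.tan(np.radians(c['fovy'])/2)
    d=np.array(c['rotation'])@np.array([(u-c['cx'])/f,(v-c['cy'])/f,1.]); return np.array(c['origin']),d/np.linalg.norm(d)
def plane(c,u,v,z):
    o,d=ray(c,u,v); return o+d*(z-o[2])/d[2]
def proj(c,p):
    f=192/np.tan(np.radians(c['fovy'])/2)
    q=np.array(c['rotation']).T@(np.array(p)-np.array(c['origin'])); return np.array([c['cx']+f*q[0]/q[2],c['cy']+f*q[1]/q[2]])
def tri(obs):
    A=np.zeros((3,3));b=np.zeros(3);L=[ray(*o) for o in obs]
    for o,d in L: P=np.eye(3)-np.outer(d,d);A+=P;b+=P@o
    p=np.linalg.solve(A,b); return p,[np.linalg.norm((np.eye(3)-np.outer(d,d))@(p-o)) for o,d in L]
E
python3 - <<'E'
from h import *
s=r.read_state(); print({k:np.round(v,3).tolist() for k,v in s.items()})
a,ca=snap('scene','s0'); b,cb=snap('side','d0'); w,cw=snap('wrist','w0')
for c in (ca,cb,cw): print({k:np.round(v,3).tolist() for k,v in c.items()})
cv2.imwrite('pics/both.png',np.hstack([a,b])[:,:,::-1][:, :])
big=np.vstack([np.hstack([a,b])]); cv2.imwrite('pics/both.png',cv2.resize(big,(800,300),interpolation=cv2.INTER_AREA)[:,:,::-1])
E
```

```text
{'time': 0.0, 'joint_positions': [-1.432, 0.343, 1.525, 0.0, 1.275, -0.146], 'qd': [-0.001, -0.001, 0.002, -0.001, 0.001, 0.0], 'effort': [0.0, -43.368, -24.601, -0.0, 0.008, -0.0], 'tcp_pos': [0.147, -0.503, 0.245], 'ee_rot': [[0.96, 0.281, -0.0], [0.281, -0.96, 0.002], [0.0, -0.002, -1.0]], 'wrist_force': [-0.139, -0.309, 0.461], 'ft_torque': [-0.01, 0.001, -0.04], 'width': 0.085}
{'fovy': 57.582, 'cx': 253.72, 'cy': 189.69, 'origin': [1.012, 0.447, 0.798], 'rotation': [[-0.649, 0.539, -0.537], [0.761, 0.461, -0.457], [0.001, -0.705, -0.709]]}
{'fovy': 53.943, 'cx': 254.579, 'cy': 190.501, 'origin': [0.441, 0.924, 0.718], 'rotation': [[-0.999, -0.006, 0.046], [-0.042, 0.542, -0.839], [-0.02, -0.84, -0.542]]}
{'fovy': 61.277, 'cx': 251.707, 'cy': 196.39, 'origin': [0.211, -0.485, 0.373], 'rotation': [[0.281, -0.926, -0.252], [-0.96, -0.271, -0.074], [-0.0, 0.262, -0.965]]}
```

View pics/s0.png

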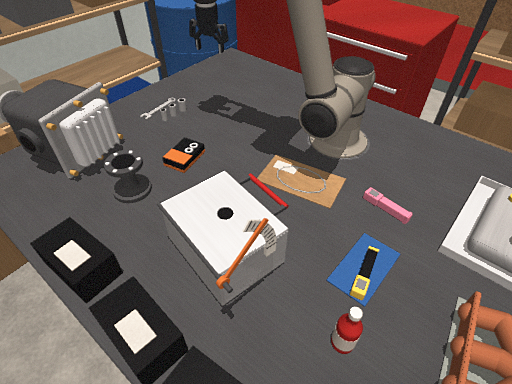

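View pics/d0.png

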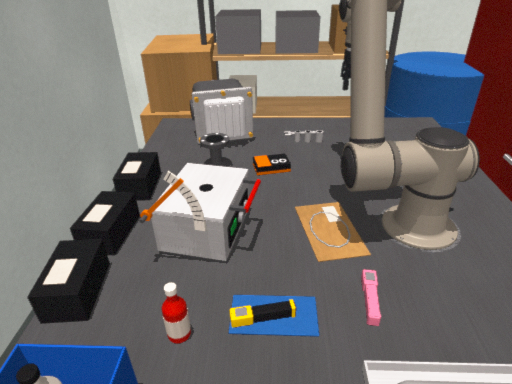

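The scene view shows the tank at about (225,225): spot (225,213), red bar (268,190) and orange arm (243,255). The blue mat with the wand is at (365,270), the pink decoy at (388,203) and the bottle at (348,330). The side view shows the mat at (275,314) and the bar at (252,195).

```bash
python3 - <<'E'
from h import *
def blob(m,box):
    k=np.zeros_like(m);x0,y0,x1,y1=box;k[y0:y1,x0:x1]=m[y0:y1,x0:x1]
    n,l,s,c=cv2.connectedComponentsWithStats(k.astype(np.uint8)); i=1+np.argmax(s[1:,4]); m=(l==i); 
    cn=max(cv2.findContours(m.astype(np.uint8),0,1)[0],key=cv2.contourArea)
    return c[i],s[i,4],cv2.minAreaRect(cn),m,cn
R={}
for tag,bx in (('s0',dict(mat=(310,220,420,320),yel=(340,260,390,310),wand=(340,235,390,290),bar=(240,165,295,215),spot=(205,195,245,230),org=(205,210,280,300))),
               ('d0',dict(mat=(215,280,330,345),yel=(222,295,262,335),wand=(245,295,300,325),bar=(235,172,268,225),spot=(195,178,220,196),org=(135,170,190,230)))):
    im,c=load(tag); h=cv2.cvtColor(im,cv2.COLOR_RGB2HSV).astype(int);H,S,V=h[...,0],h[...,1],h[...,2]
    M=dict(mat=(H>100)&(H<125)&(S>120)&(V>60),yel=(H>20)&(H<35)&(S>150)&(V>100),wand=(V<50),bar=((H<6)|(H>172))&(S>170)&(V>80),spot=V<60,org=(H>6)&(H<18)&(S>150)&(V>120))
    for k in M:
        b=blob(M[k],bx[k]);R[tag,k]=(c,)+b; print(tag,k,np.round(b[0],1),b[1],[np.round(x,1) for x in b[2]])
    # mat corners
    hull=cv2.convexHull(R[tag,'mat'][5]);
    for z in (0.006,):
        p=np.array([plane(c,*q[0],z)[:2] for q in hull],np.float32); print('mat',cv2.minAreaRect(p))
    for k,z in (('yel',.036),('wand',.036)):
        p=np.array([plane(c,*q[0],z)[:2] for q in R[tag,k][5]],np.float32); print(k,cv2.minAreaRect(p))
    p=np.array([plane(c,*q[0],.152)[:2] for q in R[tag,'spot'][5]],np.float32); print('spot',cv2.fitEllipse(p))
    for k in('bar','org'):
        bp=R[tag,k][3]; print(k,cv2.boxPoints(bp).round(1).tolist())
for k in('yel','wand','bar','spot','org'):
    print(k,[np.round(x,4) for x in tri([(R[t,k][0],*R[t,k][1]) for t in('s0','d0')])])
E
python3 -c "
import cv2;a=cv2.imread('pics/s0.png')[160:310,150:300];b=cv2.imread('pics/d0.png')[150:270,130:280]
b=cv2.copyMakeBorder(b,0,30,0,0,0);import numpy as np
cv2.imwrite('pics/c1.png',cv2.resize(np.hstack([a,b]),(800,400),interpolation=cv2.INTER_CUBIC))"
```

```text
s0 mat [363.1 266.4] 2053 [array([363.1, 266.9]), array([46.4, 63.6]), np.float64(34.5)]
s0 yel [359.  288.4] 199 [array([359.7, 287.1]), array([14.3, 21.9]), np.float64(21.8)]
s0 wand [367.8 263.2] 289 [array([368. , 263.1]), array([10.8, 27.4]), np.float64(20.2)]
s0 bar [267.3 190.4] 221 [array([267.6, 190.9]), array([50.3,  4.9]), np.float64(40.6)]
s0 spot [224.9 213. ] 137 [array([225., 213.]), array([10., 14.]), np.float64(90.0)]
s0 org [240.8 254.7] 441 [array([243.2, 253.3]), array([10.2, 83.4]), np.float64(36.6)]
mat ((0.43958187103271484, 0.3407241106033325), (0.10898947715759277, 0.20025858283042908), 89.63338470458984)
yel ((0.5201528668403625, 0.36427757143974304), (0.062276482582092285, 0.0319376066327095), 11.185432434082031)
wand ((0.4452933669090271, 0.3473908305168152), (0.08660628646612167, 0.02498789317905903), 12.314453125)
spot ((0.6296303272247314, 0.029207315295934677), (0.03370828181505203, 0.03560886159539223), 25.308473587036133)
bar [[247.0, 176.39999389648438], [250.10000610351562, 172.6999969482422], [288.29998779296875, 205.39999389648438], [285.20001220
[... 1026 characters left out ...]
2940788269043)
spot ((0.6278305053710938, 0.031518932431936264), (0.026290414854884148, 0.032575756311416626), 99.71183013916016)
bar [[242.5, 209.5], [256.0, 177.6999969482422], [260.79998779296875, 179.8000030517578], [247.3000030517578, 211.60000610351562]]
org [[139.0, 214.3000030517578], [174.5, 173.39999389648438], [183.10000610351562, 180.8000030517578], [147.5, 221.6999969482422]]
yel [array([0.5093, 0.3622, 0.0122]), array([0.0007, 0.0007])]
wand [array([0.4388, 0.3478, 0.0212]), array([0.0027, 0.0027])]
bar [array([0.496 , 0.055 , 0.1437]), array([0.0007, 0.0007])]
spot [array([0.6285, 0.0279, 0.1498]), array([0., 0.])]
org [array([0.7172, 0.1616, 0.1959]), array([0.0009, 0.0009])]
```

View pics/c1.png

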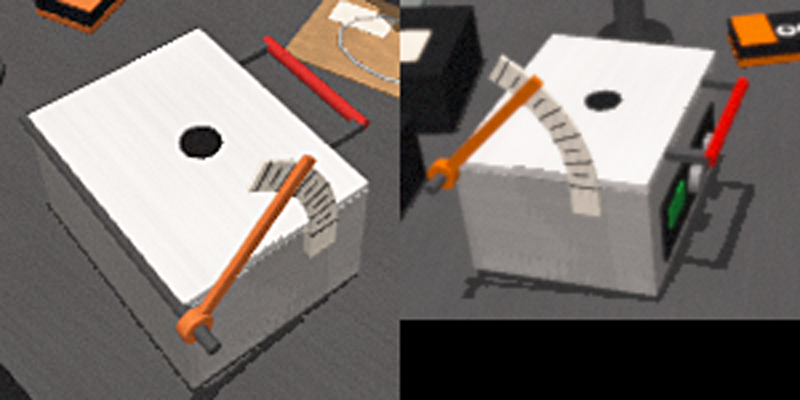

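The crop shows the pointer tip at about (266,220) in the scene view and (182,181) in the side view, lying above the lid's plane, with the bar clear. Next I compute the pointer angle and the first moves.

```bash
cat >> h.py <<'E'
def go(p,yaw=None):
    s=r.read_state();R=np.array(s['ee_rot']);t=R.T@(np.array(p)-s['tcp_pos'])*1000
    out=np.round(t,1).tolist()
    if yaw is not None:
        from scipy.spatial.transform import Rotation as Ro
        T=np.array([[np.cos(yaw),np.sin(yaw),0],[np.sin(yaw),-np.cos(yaw),0],[0,0,-1.]])
        out=(out,np.round(np.degrees(Ro.from_matrix(R.T@T).as_rotvec()),2).tolist())
    return out
E
python3 - <<'E'
from h import *
P=[];B=[]
ends={}
for tag,bo,bb in (('s0',(205,210,280,300),(240,165,295,215)),('d0',(135,170,190,230),(235,172,268,225))):
    im,c=load(tag);h=cv2.cvtColor(im,cv2.COLOR_RGB2HSV).astype(int);H,S,V=h[...,0],h[...,1],h[...,2]
    for nm,m,b,L in(('org',(H>4)&(H<20)&(S>130)&(V>90),bo,P),('bar',((H<6)|(H>172))&(S>150)&(V>80),bb,B)):
        k=np.zeros(m.shape,np.uint8);k[b[1]:b[3],b[0]:b[2]]=m[b[1]:b[3],b[0]:b[2]]
        n,l,s,_=cv2.connectedComponentsWithStats(k);ys,xs=np.where(l==1+np.argmax(s[1:,4]))
        pts=np.c_[xs,ys].astype(np.float32)
        vx,vy,x,y=cv2.fitLine(pts,cv2.DIST_HUBER,0,.01,.01).ravel()
        t=(pts-[x,y])@[vx,vy]
        a=np.array([x,y])+t.min()*np.array([vx,vy]);e=np.array([x,y])+t.max()*np.array([vx,vy])
        if a[1]>e[1]:a,e=e,a
        ends[nm,tag]=(c,a,e)
        n_=np.cross(ray(c,x,y)[1],ray(c,x+vx*20,y+vy*20)[1]);L.append(n_/np.linalg.norm(n_))
d=np.cross(*P);d/=np.linalg.norm(d);print('arm dir',d,'angle',np.arcsin(abs(d[2])),'yaw',np.degrees(np.arctan2(d[1],d[0])))
d=np.cross(*B);print('bar dir',d/np.linalg.norm(d),np.degrees(np.arctan2(d[1],d[0])))
for nm in('org','bar'):
    for i in(1,2): print(nm,i,[np.round(x,4) for x in tri([(ends[nm,t][0],*ends[nm,t][i]) for t in('s0','d0')])])
print(go([.40,-.33,.35]),go([.46,0,.35]),go([.42,.34,.28],.21))
E
```

```text
arm dir [-0.68514519  0.13559352  0.71567483] angle 0.7975898304936175 yaw 168.80554281127698
bar dir [ 0.18179487  0.98333192 -0.0029933 ] 79.52562931754565
org 1 [array([0.6528, 0.1742, 0.2636]), array([0.0002, 0.0002])]
org 2 [array([0.7775, 0.1507, 0.1339]), array([0.0016, 0.0016])]
bar 1 [array([ 0.4808, -0.0237,  0.1458]), array([0.0014, 0.0014])]
bar 2 [array([0.5097, 0.1296, 0.1426]), array([0.0014, 0.0014])]
[291.1, -95.7, -105.0] [441.4, -395.6, -104.7] ([498.5, -733.0, -34.3], [-0.07, -0.01, 4.29])
```

Emit:
{"op": "drive_tool", "data": {
  "plan": [
    {"grip":1,"travel":[40,-13,-15],"dr":[0,0,0]},
    {"grip":1,"travel":[80,-26,-30],"dr":[0,0,0]},
    {"grip":1,"travel":[120,-39,-45],"dr":[0,0,0]},
    {"grip":1,"travel":[155,-51,-60],"dr":[0,0,0]},
    {"grip":1,"travel":[190,-62,-75],"dr":[0,0,0]},
    {"grip":1,"travel":[225,-74,-85],"dr":[0,0,0]},
    {"grip":1,"travel":[260,-90,-95],"dr":[0,0,0]},
    {"grip":1,"travel":[290,-110,-105],"dr":[0,0,0]},
    {"grip":1,"travel":[315,-140,-105],"dr":[0,0,0]},
    {"grip":1,"travel":[335,-175,-105],"dr":[0,0,0]},
    {"grip":1,"travel":[352,-210,-105],"dr":[0,0,0]},
    {"grip":1,"travel":[370,-245,-105],"dr":[0,0,0]},
    {"grip":1,"travel":[387,-280,-105],"dr":[0,0,0]},
    {"grip":1,"travel":[405,-315,-105],"dr":[0,0,0]},
    {"grip":1,"travel":[422,-350,-105],"dr":[0,0,0]},
    {"grip":1,"travel":[440,-385,-105],"dr":[0,0,0]},
    {"grip":1,"travel":[447,-425,-105],"dr":[0,0,0]},
    {"grip":1,"travel":[453,-465,-105],"dr":[0,0,0]},
    {"grip":1,"travel":[460,-505,-105],"dr":[0,0,0]},
    {"grip":1,"travel":[467,-545,-100],"dr":[0,0,0]}
  ]
}}

```text
time: 1.82
tcp_pos: [0.4421, 0.1525, 0.3461]
ee_rot: [[0.96, 0.281, 0.001], [0.281, -0.96, 0.001], [0.002, -0.001, -1.0]]
wrist_force: [0.5, -0.3, 0.7]
width: 0.0854
```

```bash
python3 -c "
from h import *
print(go([.42,.34,.24],.21))"
```

```text
([31.2, -186.1, 106.3], [-0.06, -0.09, 4.28])
```

Emit:
{"op": "drive_tool", "data": {
  "plan": [
    {"grip":1,"travel":[6,-36,15],"dr":[0,0,1]},
    {"grip":1,"travel":[12,-72,35],"dr":[0,0,2]},
    {"grip":1,"travel":[18,-108,60],"dr":[0,0,3]},
    {"grip":1,"travel":[25,-144,85],"dr":[0,0,4]},
    {"grip":1,"travel":[31,-175,100],"dr":[0,0,4.3]},
    {"grip":1,"travel":[31,-186,106],"dr":[0,0,4.3]},
    {"grip":1,"travel":[31,-186,106],"dr":[0,0,4.3]},
    {"grip":1,"travel":[31,-186,106],"dr":[0,0,4.3]}
  ]
}}

```text
time: 2.48
tcp_pos: [0.4195, 0.3398, 0.24]
ee_rot: [[0.978, 0.21, 0.0], [0.21, -0.978, 0.0], [0.0, -0.0, -1.0]]
wrist_force: [-0.6, -0.2, -0.4]
width: 0.0855
```

Run:
```python
from h import *
s=r.read_state();print(s['tcp_pos'],s['width'])
im,c=snap('wrist','w1')
h=cv2.cvtColor(im,cv2.COLOR_RGB2HSV).astype(int);H,S,V=h[...,0],h[...,1],h[...,2]
y=((H>20)&(H<35)&(S>150)&(V>100)).astype(np.uint8)
cn=max(cv2.findContours(y,0,1)[0],key=cv2.contourArea);print('yel px',cv2.minAreaRect(cn))
p=np.array([plane(c,*q[0],.036)[:2] for q in cn],np.float32);print('yel',cv2.minAreaRect(p))
m=((H>100)&(H<125)&(S>120)&(V>60)).astype(np.uint8)
cn=max(cv2.findContours(m,0,1)[0],key=cv2.contourArea);hu=cv2.convexHull(cn)
p=np.array([plane(c,*q[0],.006)[:2] for q in hu],np.float32);print('mat',cv2.minAreaRect(p))
```

```text
[0.41948615 0.33981775 0.23996129] 0.0855365478154032
yel px ((249.0, 196.0), (6.0, 22.0), 90.0)
yel ((0.3954894542694092, 0.3372151255607605), (0.006593977101147175, 0.023399101570248604), 12.090250015258789)
mat ((0.43721264600753784, 0.3410181403160095), (0.10896837711334229, 0.1983148157596588), 89.62802124023438)
```

View pics/w1.png

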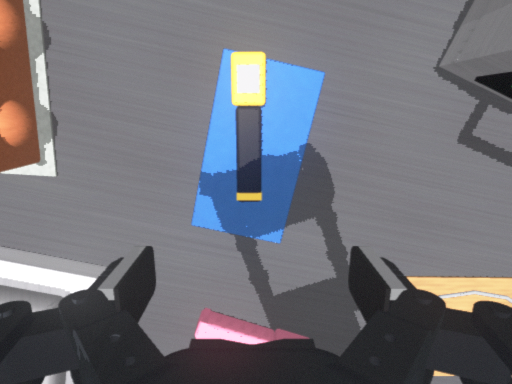

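The wrist view shows the wand's head end at (248,52), its tail at (249,200) and nearly vertical in the picture, so the tool yaw already matches. The pink decoy is at (250,328), between the tool and the picture's bottom edge.

```bash
python3 - <<'E'
from h import *
im,c=load('w1')
h=cv2.cvtColor(im,cv2.COLOR_RGB2HSV).astype(int);H,S,V=h[...,0],h[...,1],h[...,2]
m=(~((H>95)&(H<130)&(S>110)))[52:200,225:275]
y=(H>20)&(H<35)&(S>150)&(V>100)
ys,xs=np.where(y[40:210,220:280]);print('rows',ys.min()+40,ys.max()+40,'head cols',xs[ys<66].min()+220,xs[ys<66].max()+220)
hc=(xs[ys<66].min()+xs[ys<66].max())/2+220; tc=xs[ys>150].mean()+220
a=plane(c,hc,ys.min()+39.5,.036);b=plane(c,tc,ys.max()+40.5,.036)
print(a,b,np.linalg.norm(a-b),np.degrees(np.arctan2(*(a-b)[1::-1])),(a+b)/2)
# height from second view: head rear/tail in wrist vs scene head centroid
s,cs=load('s0');d,cd=load('d0')
for n,q in(('scene',cs),('side',cd)):print(n,proj(q,a),proj(q,b))
ctr=(a+b)/2; ax=(a-b)/np.linalg.norm(a-b); g=ctr-ax*.012; yaw=np.arctan2(ax[1],ax[0])
print('grasp',g,yaw,go([g[0],g[1],.08],yaw),go([g[0],g[1],.024],yaw))
E
python3 -c "
import cv2;import numpy as np
a=cv2.imread('pics/s0.png')[225:315,310:420];b=cv2.imread('pics/d0.png')[270:360,215:325]
cv2.imwrite('pics/c2.png',cv2.resize(np.hstack([a,b]),(800,328),interpolation=cv2.INTER_CUBIC))"
```

```text
rows 105 199 head cols 241 241
[0.4852112  0.36431218 0.036     ] [0.39172512 0.33641036 0.036     ] 0.0975610472652633 16.618239088170878 [0.43846816 0.35036127 0.036     ]
scene [366.59800793 277.00041702] [373.82185638 247.12473927]
side [251.31187615 311.4698073 ] [292.87213379 302.40471352]
grasp [0.42696938 0.34692935 0.036     ] 0.29004298797220207 ([8.0, -5.9, 160.8], [-0.03, -0.12, -4.59]) ([7.9, -5.9, 216.8], [-0.03, -0.12, -4.59])
```

View pics/c2.png

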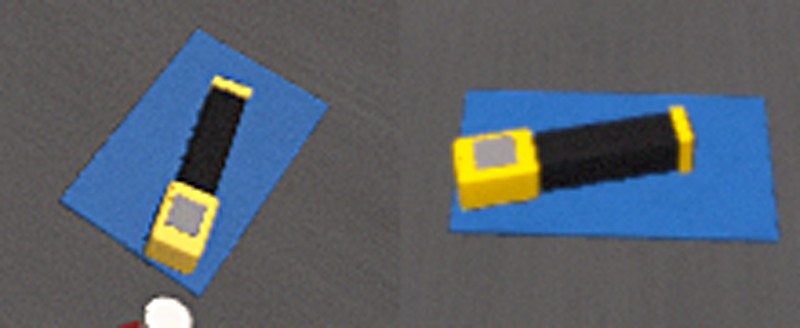

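The crop shows the tail band top at scene (372,247) and side (301,302), and the head's front edge at scene (351,293). My threshold missed the bright head in the wrist picture, so I widen it.

Run:
```python
from h import *
im,c=load('w1')
print(im[60,248],im[80,235],im[52:56,248].tolist())
h=cv2.cvtColor(im,cv2.COLOR_RGB2HSV).astype(int);H,S,V=h[...,0],h[...,1],h[...,2]
y=(H>18)&(H<38)&(S>90)&(V>100)
ys,xs=np.where(y[40:210,220:280]);ys+=40;xs+=220
hc=(xs[ys<100].min()+xs[ys<100].max())/2;tc=xs[ys>180].mean()
print(ys.min(),ys.max(),hc,tc,np.ptp(xs[ys<100])+1)
for z in(.030,.036,.042):
    a=plane(c,hc,ys.min()-.5,z);b=plane(c,tc,ys.max()+.5,z);print(z,np.linalg.norm(a-b))
a=plane(c,hc,ys.min()-.5,.036);b=plane(c,tc,ys.max()+.5,.036)
s,cs=load('s0');d,cd=load('d0')
for n,q in(('scene',cs),('side',cd)):print(n,proj(q,a),proj(q,b))
print('tail top h',tri([(c,tc,ys.max()+.5),(cs,374,247.5)]))
ctr=(a+b)/2; ax=(a-b)/np.linalg.norm(a-b); yaw=np.arctan2(ax[1],ax[0]);g=ctr-ax*.012
print('ctr',ctr,'grasp',g,yaw,go([g[0],g[1],.08],yaw),go([g[0],g[1],.024],yaw))
```

```text
[255 255 161] [255 255 162] [[254, 247, 112], [255, 254, 126], [255, 255, 143], [255, 255, 154]]
51 200 248.0 248.9246231155779 35
0.03 0.1501708969944489
0.036 0.1475052870891504
0.042 0.14483967718385207
scene [358.0223301  291.81717442] [373.9622745  246.83347232]
side [229.03032856 312.24684944] [293.35316386 302.36186687]
tail top h (array([0.38950129, 0.33642097, 0.03220675]), [np.float64(0.0003650570830754099), np.float64(0.00036505708307543966)])
ctr [0.46268041 0.35199526 0.036     ] grasp [0.45095674 0.3494349  0.036     ] 0.21501643845249524 ([32.0, -3.4, 160.9], [-0.03, -0.12, -0.29]) ([31.9, -3.4, 216.9], [-0.03, -0.12, -0.29])
```

Emit:
{"op": "drive_tool", "data": {
  "force": 40,
  "plan": [
    {"grip":0.3,"travel":[15,-2,30],"dr":[0,0,0]},
    {"grip":0.3,"travel":[32,-3.4,65],"dr":[0,0,0]},
    {"grip":0.3,"travel":[32,-3.4,100],"dr":[0,0,0]},
    {"grip":0.3,"travel":[32,-3.4,135],"dr":[0,0,0]},
    {"grip":0.3,"travel":[32,-3.4,165],"dr":[0,0,0]},
    {"grip":0.3,"travel":[32,-3.4,190],"dr":[0,0,0]},
    {"grip":0.3,"travel":[32,-3.4,205],"dr":[0,0,0]},
    {"grip":0.3,"travel":[32,-3.4,214],"dr":[0,0,0]},
    {"grip":0.3,"travel":[32,-3.4,217],"dr":[0,0,0]},
    {"grip":0.3,"travel":[32,-3.4,217],"dr":[0,0,0]}
  ]
}}

```text
time: 3.37
tcp_pos: [0.4519, 0.3489, 0.0245]
ee_rot: [[0.978, 0.207, 0.003], [0.207, -0.978, 0.001], [0.003, -0.001, -1.0]]
wrist_force: [0.2, 0.2, 0.8]
width: 0.0554
```

```bash
python3 -c "
from h import *
s=r.read_state();print(s['tcp_pos'],s['width'],s['wrist_force'])
snap('wrist','w2')"
```

```text
[0.45191127 0.34891821 0.02446098] 0.05541144401234667 [0.16042575 0.19677053 0.75754102]
```

View pics/w2.png

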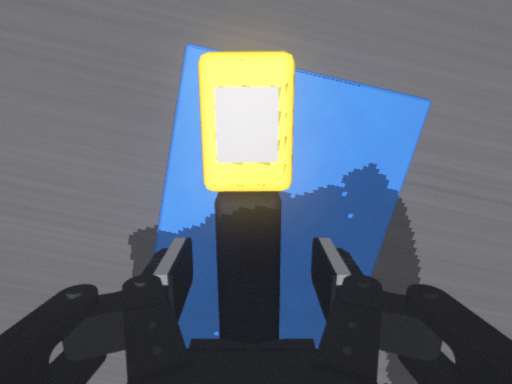

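The view shows the wand centred between the pads: body at columns 217–281, head front at (247,52), and the pads at 185 and 320. I close the gripper and lift.

Emit:
{"op": "drive_tool", "data": {
  "force": 40,
  "plan": [
    {"grip":-0.2,"travel":[0,0,0.5],"dr":[0,0,0]},
    {"grip":-0.6,"travel":[0,0,0.5],"dr":[0,0,0]},
    {"grip":-1,"travel":[0,0,0.5],"dr":[0,0,0]},
    {"grip":-1,"travel":[0,0,0.5],"dr":[0,0,0]},
    {"grip":-1,"travel":[0,0,0.5],"dr":[0,0,0]},
    {"grip":-1,"travel":[0,0,0.5],"dr":[0,0,0]},
    {"grip":-1,"travel":[0,0,0.5],"dr":[0,0,0]},
    {"grip":-1,"travel":[0,0,0.5],"dr":[0,0,0]}
  ]
}}

```text
time: 4.08
tcp_pos: [0.4531, 0.3498, 0.0261]
ee_rot: [[0.978, 0.208, 0.006], [0.208, -0.978, 0.003], [0.007, -0.002, -1.0]]
wrist_force: [0.6, -0.7, 6.0]
width: 0.0252
```

Run:
```python
from h import *
s=r.read_state();print(s['tcp_pos'],s['width'],s['wrist_force'])
im,c=snap('wrist','w3')
h=cv2.cvtColor(im,cv2.COLOR_RGB2HSV).astype(int);H,S,V=h[...,0],h[...,1],h[...,2]
y=((H>15)&(H<40)&(S>60)&(V>100)).astype(np.uint8)
cn=max(cv2.findContours(y,0,1)[0],key=cv2.contourArea);print(cv2.minAreaRect(cn),cv2.boundingRect(cn))
p=np.array([plane(c,*q[0],.036)[:2] for q in cn],np.float32);rc=cv2.minAreaRect(p);print(rc)
R=np.array(s['ee_rot']);print('head ctr in tool',R.T@(np.array([*rc[0],.036])-s['tcp_pos']))
```

```text
[0.45306384 0.34980984 0.02612927] 0.025164282686154157 [ 0.59335505 -0.67408816  6.0219557 ]
((251.0, 124.0), (138.0, 94.0), 90.0) (204, 55, 95, 139)
((0.5106977224349976, 0.36213192343711853), (0.048353325575590134, 0.03249165788292885), 12.201799392700195)
head ctr in tool [ 5.90023116e-02 -9.77816269e-05 -9.46822123e-03]
```

Emit:
{"op": "drive_tool", "data": {
  "plan": [
    {"grip":-1,"travel":[0,0,-5],"dr":[0,0,0]},
    {"grip":-1,"travel":[0,0,-15],"dr":[0,0,0]},
    {"grip":-1,"travel":[0,0,-30],"dr":[0,0,0]},
    {"grip":-1,"travel":[0,0,-50],"dr":[0,0,0]},
    {"grip":-1,"travel":[0,0,-75],"dr":[0,0,0]},
    {"grip":-1,"travel":[0,0,-100],"dr":[0,0,0]},
    {"grip":-1,"travel":[0,0,-130],"dr":[0,0,0]},
    {"grip":-1,"travel":[0,0,-160],"dr":[0,0,0]},
    {"grip":-1,"travel":[0,0,-190],"dr":[0,0,0]},
    {"grip":-1,"travel":[0,0,-220],"dr":[0,0,0]},
    {"grip":-1,"travel":[0,0,-250],"dr":[0,0,0]},
    {"grip":-1,"travel":[0,5,-275],"dr":[0,0,0]},
    {"grip":-1,"travel":[0,15,-295],"dr":[0,0,0]},
    {"grip":-1,"travel":[0,30,-305],"dr":[0,0,0]},
    {"grip":-1,"travel":[0,50,-310],"dr":[0,0,0]},
    {"grip":-1,"travel":[0,75,-310],"dr":[0,0,0]},
    {"grip":-1,"travel":[0,100,-310],"dr":[0,0,0]},
    {"grip":-1,"travel":[0,125,-310],"dr":[0,0,0]},
    {"grip":-1,"travel":[0,150,-310],"dr":[0,0,0]},
    {"grip":-1,"travel":[0,170,-310],"dr":[0,0,0]}
  ]
}}

```text
time: 5.8
tcp_pos: [0.4861, 0.1809, 0.3366]
ee_rot: [[0.978, 0.207, 0.007], [0.207, -0.978, 0.003], [0.007, -0.002, -1.0]]
wrist_force: [0.4, -0.4, -1.4]
width: 0.025
```

```bash
python3 -c "
from h import *
s=r.read_state();print(s['width'],s['wrist_force'],s['ft_torque'])
print(go([.5657,.0147,.335],np.arctan2(.208,.978)),go([.5657,.0147,.242]))"
```

```text
0.025007622910645327 [ 0.36786818 -0.42306398 -1.43086724] [ 0.03462285 -0.04928267 -0.06433049]
([43.4, 179.1, 1.6], [-0.09, -0.41, -0.03]) [42.7, 179.2, 94.6]
```

Emit:
{"op": "drive_tool", "data": {
  "plan": [
    {"grip":-1,"travel":[5,20,2],"dr":[0,0,0]},
    {"grip":-1,"travel":[11,45,2],"dr":[0,0,0]},
    {"grip":-1,"travel":[17,70,2],"dr":[0,0,0]},
    {"grip":-1,"travel":[23,95,2],"dr":[0,0,0]},
    {"grip":-1,"travel":[29,120,2],"dr":[0,0,0]},
    {"grip":-1,"travel":[35,145,2],"dr":[0,0,0]},
    {"grip":-1,"travel":[40,165,2],"dr":[0,0,0]},
    {"grip":-1,"travel":[43,179,5],"dr":[0,0,0]},
    {"grip":-1,"travel":[43,179,15],"dr":[0,0,0]},
    {"grip":-1,"travel":[43,179,30],"dr":[0,0,0]},
    {"grip":-1,"travel":[43,179,48],"dr":[0,0,0]},
    {"grip":-1,"travel":[43,179,65],"dr":[0,0,0]},
    {"grip":-1,"travel":[43,179,78],"dr":[0,0,0]},
    {"grip":-1,"travel":[43,179,87],"dr":[0,0,0]},
    {"grip":-1,"travel":[43,179,92],"dr":[0,0,0]},
    {"grip":-1,"travel":[43,179,94.6],"dr":[0,0,0]},
    {"grip":-1,"travel":[43,179,94.6],"dr":[0,0,0]},
    {"grip":-1,"travel":[43,179,94.6],"dr":[0,0,0]}
  ]
}}

```text
time: 7.3
tcp_pos: [0.5661, 0.0151, 0.2427]
ee_rot: [[0.978, 0.208, 0.008], [0.208, -0.978, 0.003], [0.008, -0.001, -1.0]]
wrist_force: [0.0, -0.2, -0.9]
width: 0.0253
```

Run:
```python
from h import *
s=r.read_state();print(s['tcp_pos'],s['width'],s['ee_rot'][:,2])
R=np.array(s['ee_rot']);L=s['tcp_pos']+R@[.064,0,.020];print('lens est',L)
a,ca=snap('scene','s4');b,cb=snap('side','d4');w,cw=snap('wrist','w4')
H=lambda im:cv2.cvtColor(im,cv2.COLOR_RGB2HSV).astype(int)
for n,im,c in(('s',a,ca),('d',b,cb),('w',w,cw)): print(n,proj(c,L),'spot pred',proj(c,[.6285,.028,.152]))
u,v=proj(ca,L).astype(int);u2,v2=proj(cb,L).astype(int)
A=a[v-75:v+75,u-75:u+75];B=b[v2-75:v2+75,u2-75:u2+75];print(u,v,u2,v2)
cv2.imwrite('pics/c4.png',cv2.resize(np.hstack([A,B,cv2.resize(w,(200,150))]),(800,240),interpolation=cv2.INTER_CUBIC)[:,:,::-1])
```

```text
[0.56613776 0.01511299 0.2427065 ] 0.02529053796609092 [ 0.00775393  0.002849   -0.99996588]
lens est [0.62889573 0.02845922 0.22323048]
s [223.11472936 192.2650918 ] spot pred [224.87512004 212.44516118]
d [203.05935751 164.55683698] spot pred [205.57982983 186.5874822 ]
w [250.88982374 112.4481763 ] spot pred [251.68756585 112.81262375]
223 192 203 164
```

View pics/c4.png

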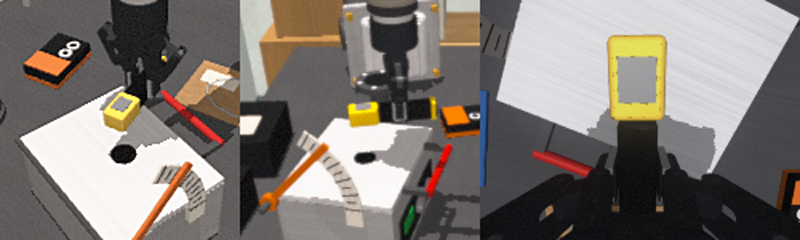

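The views show the yellow head held above the lid at scene (223,192), side (203,164) and wrist (250,112), clear of the lid. The spot is visible below it in both fixed views. I check for grip slip and the head position numerically.

Run:
```python
from h import *
def yc(tag,box=None):
    im,c=load(tag);h=cv2.cvtColor(im,cv2.COLOR_RGB2HSV).astype(int);H,S,V=h[...,0],h[...,1],h[...,2]
    y=((H>15)&(H<40)&(S>60)&(V>60)).astype(np.uint8)
    if box: k=np.zeros_like(y);k[box[1]:box[3],box[0]:box[2]]=1;y=y*k
    cn=max(cv2.findContours(y,0,1)[0],key=cv2.contourArea);return c,cv2.minAreaRect(cn),cv2.boundingRect(cn),cn
for t in('w3','w4'):print(t,yc(t)[1:3])
s=yc('s4',(190,165,260,215));d=yc('d4',(180,140,225,180));print(s[2],d[2])
# visible solid: compare with predicted head box projection
st=r.read_state();R=np.array(st['ee_rot'])
for nm,o in(('s',s),('d',d)):
    pts=np.array([proj(o[0],st['tcp_pos']+R@[.009+x,y,.020-z]) for x in(.025,.075) for y in(-.017,.017) for z in(0,.03)])
    print(nm,'pred',pts.min(0),pts.max(0),'obs',o[2][:2],np.add(o[2][:2],o[2][2:]))
# tail in side
im,c=load('d4');h=cv2.cvtColor(im,cv2.COLOR_RGB2HSV).astype(int);H,S,V=h[...,0],h[...,1],h[...,2]
y=((H>18)&(H<38)&(S>100)&(V>60));ys,xs=np.where(y[140:190,235:265]);print('tail obs',xs.min()+235,ys.min()+140,xs.max()+236,ys.max()+141)
pts=np.array([proj(c,st['tcp_pos']+R@[.009-.075+x,y,.020-z]) for x in(0,.006) for y in(-.015,.015) for z in(0,.03)]);print(pts.min(0),pts.max(0))
```

```text
w3 (((251.0, 140.0), (170.0, 94.0), 90.0), (204, 55, 95, 171))
w4 (((251.0, 124.5), (137.0, 94.0), 90.0), (204, 56, 95, 138))
(212, 174, 24, 26) (195, 152, 21, 17)
s pred [210.96775496 172.49033386] [236.02239985 200.31081673] obs (212, 174) [236 200]
d pred [194.36450747 150.89559402] [214.54057465 168.16354158] obs (195, 152) [216 169]
tail obs 246 149 251 164
[246.97090292 148.13451622] [251.01876918 163.01001571]
```

The observed outline agrees with the prediction to about 1 px: no slip, level, lens within 1 mm of the spot and 71 mm above the lid. I hold still there.

Emit:
{"op": "drive_tool", "data": {
  "plan": [
    {"grip":-1,"travel":[0,0,0],"dr":[0,0,0]},
    {"grip":-1,"travel":[0,0,0],"dr":[0,0,0]},
    {"grip":-1,"travel":[0,0,0],"dr":[0,0,0]},
    {"grip":-1,"travel":[0,0,0],"dr":[0,0,0]},
    {"grip":-1,"travel":[0,0,0],"dr":[0,0,0]},
    {"grip":-1,"travel":[0,0,0],"dr":[0,0,0]},
    {"grip":-1,"travel":[0,0,0],"dr":[0,0,0]},
    {"grip":-1,"travel":[0,0,0],"dr":[0,0,0]},
    {"grip":-1,"travel":[0,0,0],"dr":[0,0,0]},
    {"grip":-1,"travel":[0,0,0],"dr":[0,0,0]},
    {"grip":-1,"travel":[0,0,0],"dr":[0,0,0]},
    {"grip":-1,"travel":[0,0,0],"dr":[0,0,0]},
    {"grip":-1,"travel":[0,0,0],"dr":[0,0,0]},
    {"grip":-1,"travel":[0,0,0],"dr":[0,0,0]},
    {"grip":-1,"travel":[0,0,0],"dr":[0,0,0]},
    {"grip":-1,"travel":[0,0,0],"dr":[0,0,0]},
    {"grip":-1,"travel":[0,0,0],"dr":[0,0,0]},
    {"grip":-1,"travel":[0,0,0],"dr":[0,0,0]},
    {"grip":-1,"travel":[0,0,0],"dr":[0,0,0]},
    {"grip":-1,"travel":[0,0,0],"dr":[0,0,0]}
  ]
}}

```text
time: 9.12
tcp_pos: [0.5662, 0.0149, 0.2428]
ee_rot: [[0.978, 0.207, 0.008], [0.207, -0.978, 0.003], [0.008, -0.001, -1.0]]
wrist_force: [0.3, -0.3, -2.0]
width: 0.0253
```

Emit:
{"op": "drive_tool", "data": {
  "plan": [
    {"grip":-1,"travel":[0,0,0],"dr":[0,0,0]},
    {"grip":-1,"travel":[0,0,0],"dr":[0,0,0]},
    {"grip":-1,"travel":[0,0,0],"dr":[0,0,0]},
    {"grip":-1,"travel":[0,0,0],"dr":[0,0,0]},
    {"grip":-1,"travel":[0,0,0],"dr":[0,0,0]},
    {"grip":-1,"travel":[0,0,0],"dr":[0,0,0]},
    {"grip":-1,"travel":[0,0,0],"dr":[0,0,0]},
    {"grip":-1,"travel":[0,0,0],"dr":[0,0,0]},
    {"grip":-1,"travel":[0,0,0],"dr":[0,0,0]},
    {"grip":-1,"travel":[0,0,0],"dr":[0,0,0]},
    {"grip":-1,"travel":[0,0,0],"dr":[0,0,0]},
    {"grip":-1,"travel":[0,0,0],"dr":[0,0,0]},
    {"grip":-1,"travel":[0,0,0],"dr":[0,0,0]},
    {"grip":-1,"travel":[0,0,0],"dr":[0,0,0]}
  ]
}}

```text
time: 10.28
tcp_pos: [0.5662, 0.0149, 0.2428]
ee_rot: [[0.978, 0.207, 0.008], [0.207, -0.978, 0.003], [0.008, -0.001, -1.0]]
wrist_force: [0.5, 0.1, -1.7]
width: 0.0251
```

```bash
python3 -c "
from h import *
print(go([.4515,.3485,.335]),go([.4515,.3485,.0265]))"
```

```text
[-42.3, -350.2, -92.2] [-44.9, -349.9, 216.3]
```

Emit:
{"op": "drive_tool", "data": {
  "plan": [
    {"grip":-1,"travel":[0,0,-8],"dr":[0,0,0]},
    {"grip":-1,"travel":[0,0,-24],"dr":[0,0,0]},
    {"grip":-1,"travel":[0,0,-45],"dr":[0,0,0]},
    {"grip":-1,"travel":[0,0,-68],"dr":[0,0,0]},
    {"grip":-1,"travel":[-2,-10,-84],"dr":[0,0,0]},
    {"grip":-1,"travel":[-5,-28,-92],"dr":[0,0,0]},
    {"grip":-1,"travel":[-9,-55,-92],"dr":[0,0,0]},
    {"grip":-1,"travel":[-13,-85,-92],"dr":[0,0,0]},
    {"grip":-1,"travel":[-18,-115,-92],"dr":[0,0,0]},
    {"grip":-1,"travel":[-22,-145,-92],"dr":[0,0,0]},
    {"grip":-1,"travel":[-26,-175,-92],"dr":[0,0,0]},
    {"grip":-1,"travel":[-31,-205,-92],"dr":[0,0,0]},
    {"grip":-1,"travel":[-35,-235,-92],"dr":[0,0,0]},
    {"grip":-1,"travel":[-39,-265,-92],"dr":[0,0,0]},
    {"grip":-1,"travel":[-44,-295,-92],"dr":[0,0,0]},
    {"grip":-1,"travel":[-48,-320,-88],"dr":[0,0,0]},
    {"grip":-1,"travel":[-51,-338,-75],"dr":[0,0,0]},
    {"grip":-1,"travel":[-52,-348,-55],"dr":[0,0,0]},
    {"grip":-1,"travel":[-52,-348,-30],"dr":[0,0,0]},
    {"grip":-1,"travel":[-52,-348,-5],"dr":[0,0,0]}
  ]
}}

```text
time: 11.95
tcp_pos: [0.4429, 0.3456, 0.2478]
ee_rot: [[0.978, 0.209, 0.01], [0.209, -0.978, 0.004], [0.01, -0.002, -1.0]]
wrist_force: [-0.1, -0.4, -2.1]
width: 0.0251
```

```bash
python3 -c "
from h import *
print(go([.445,.345,.0265],np.arctan2(.208,.978)))"
```

```text
([-0.4, 1.4, 221.4], [-0.1, -0.59, 0.06])
```

Emit:
{"op": "drive_tool", "data": {
  "plan": [
    {"grip":-1,"travel":[0,1,20],"dr":[0,-0.2,0]},
    {"grip":-1,"travel":[0,1,48],"dr":[0,-0.2,0]},
    {"grip":-1,"travel":[0,1,78],"dr":[0,-0.2,0]},
    {"grip":-1,"travel":[0,1,108],"dr":[0,-0.2,0]},
    {"grip":-1,"travel":[0,1,138],"dr":[0,-0.2,0]},
    {"grip":-1,"travel":[0,1,165],"dr":[0,-0.2,0]},
    {"grip":-1,"travel":[0,1,187],"dr":[0,-0.2,0]},
    {"grip":-1,"travel":[0,1,202],"dr":[0,-0.2,0]},
    {"grip":-1,"travel":[0,1,211],"dr":[0,-0.2,0]},
    {"grip":-1,"travel":[0,1,215],"dr":[0,-0.2,0]},
    {"grip":-1,"travel":[0,1,217],"dr":[0,-0.2,0]},
    {"grip":-1,"travel":[0,1,218],"dr":[0,-0.2,0]},
    {"grip":-1,"travel":[0,1,219],"dr":[0,-0.2,0]},
    {"grip":-1,"travel":[0,1,219.5],"dr":[0,-0.2,0]},
    {"grip":-1,"travel":[0,1,220],"dr":[0,-0.2,0]},
    {"grip":-1,"travel":[0,1,220.5],"dr":[0,-0.2,0]},
    {"grip":-1,"travel":[0,1,220.5],"dr":[0,-0.2,0]}
  ]
}}

```text
time: 13.37
tcp_pos: [0.4453, 0.3455, 0.0276]
ee_rot: [[0.978, 0.209, 0.007], [0.209, -0.978, 0.003], [0.007, -0.002, -1.0]]
wrist_force: [-0.2, -1.2, -1.4]
width: 0.025
```

Emit:
{"op": "drive_tool", "data": {
  "plan": [
    {"grip":-1,"travel":[0,0,0.6],"dr":[0,0,0]},
    {"grip":-1,"travel":[0,0,1.2],"dr":[0,0,0]},
    {"grip":-1,"travel":[0,0,1.6],"dr":[0,0,0]},
    {"grip":-1,"travel":[0,0,1.8],"dr":[0,0,0]},
    {"grip":-1,"travel":[0,0,1.8],"dr":[0,0,0]}
  ]
}}

```text
time: 13.78
tcp_pos: [0.4454, 0.3456, 0.0261]
ee_rot: [[0.978, 0.209, 0.007], [0.209, -0.978, 0.003], [0.007, -0.002, -1.0]]
wrist_force: [-1.4, -0.9, 4.5]
width: 0.0252
```

Emit:
{"op": "drive_tool", "data": {
  "plan": [
    {"grip":-0.3,"travel":[0,0,0],"dr":[0,0,0]},
    {"grip":-0.2,"travel":[0,0,0],"dr":[0,0,0]},
    {"grip":-0.1,"travel":[0,0,0],"dr":[0,0,0]},
    {"grip":0.1,"travel":[0,0,0],"dr":[0,0,0]},
    {"grip":0.3,"travel":[0,0,0],"dr":[0,0,0]},
    {"grip":0.3,"travel":[0,0,0],"dr":[0,0,0]},
    {"grip":0.3,"travel":[0,0,0],"dr":[0,0,0]},
    {"grip":0.3,"travel":[0,0,-5],"dr":[0,0,0]},
    {"grip":0.3,"travel":[0,0,-15],"dr":[0,0,0]},
    {"grip":0.3,"travel":[0,0,-35],"dr":[0,0,0]},
    {"grip":0.3,"travel":[0,0,-60],"dr":[0,0,0]},
    {"grip":0.3,"travel":[0,0,-95],"dr":[0,0,0]},
    {"grip":0.3,"travel":[0,0,-130],"dr":[0,0,0]},
    {"grip":0.3,"travel":[0,0,-165],"dr":[0,0,0]},
    {"grip":0.3,"travel":[0,0,-200],"dr":[0,0,0]},
    {"grip":0.3,"travel":[0,0,-230],"dr":[0,0,0]},
    {"grip":0.3,"travel":[0,0,-255],"dr":[0,0,0]},
    {"grip":0.3,"travel":[0,0,-265],"dr":[0,0,0]}
  ]
}}

```text
time: 15.28
tcp_pos: [0.4443, 0.3452, 0.2964]
ee_rot: [[0.978, 0.209, 0.014], [0.209, -0.978, 0.007], [0.015, -0.004, -1.0]]
wrist_force: [0.1, 0.7, -0.1]
width: 0.0556
```

Run:
```python
from h import *
w,c=snap('wrist','w5');s,cs=snap('scene','s5')
yaw=np.radians(90-11)
print(go([.485,.055,.29],yaw), r.read_state()['tcp_pos'])
cv2.imwrite('pics/c5.png',cv2.resize(np.hstack([w,s]),(800,300),interpolation=cv2.INTER_AREA)[:,:,::-1])
```

```text
([-20.6, 292.1, 2.2], [0.23, -0.71, -66.93]) [0.44400233 0.34495594 0.29342818]
```

View pics/c5.png

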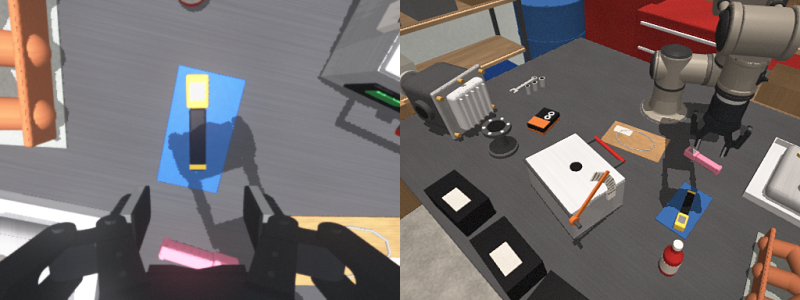

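The view shows the wand lying wholly on the mat, with head end at wrist crop (198,75) and tail at (198,170). The decoy is unmoved and the lid closed. Next I move above the bar with the jaws turned across it.

Emit:
{"op": "drive_tool", "data": {
  "plan": [
    {"grip":0.3,"travel":[-1,15,0],"dr":[0,0,-4]},
    {"grip":0.3,"travel":[-3,38,0],"dr":[0,0,-10]},
    {"grip":0.3,"travel":[-5,65,0],"dr":[0,0,-16]},
    {"grip":0.3,"travel":[-7,92,0],"dr":[0,-0.1,-22]},
    {"grip":0.3,"travel":[-9,120,0],"dr":[0,-0.2,-28]},
    {"grip":0.3,"travel":[-11,148,0],"dr":[0,-0.3,-34]},
    {"grip":0.3,"travel":[-13,176,0],"dr":[0.1,-0.4,-40]},
    {"grip":0.3,"travel":[-15,204,0],"dr":[0.1,-0.5,-46]},
    {"grip":0.3,"travel":[-17,232,1],"dr":[0.2,-0.6,-52]},
    {"grip":0.3,"travel":[-19,258,2],"dr":[0.2,-0.7,-58]},
    {"grip":0.3,"travel":[-20,278,2],"dr":[0.2,-0.7,-63]},
    {"grip":0.3,"travel":[-20.6,292,2],"dr":[0.2,-0.7,-67]},
    {"grip":0.3,"travel":[-20.6,292,2],"dr":[0.2,-0.7,-67]},
    {"grip":0.3,"travel":[-20.6,292,2],"dr":[0.2,-0.7,-67]},
    {"grip":0.3,"travel":[-20.6,292,2],"dr":[0.2,-0.7,-67]}
  ]
}}

```text
time: 16.63
tcp_pos: [0.4844, 0.0557, 0.2891]
ee_rot: [[0.191, 0.982, -0.002], [0.982, -0.191, 0.0], [0.0, -0.002, -1.0]]
wrist_force: [-0.6, -0.1, 0.1]
width: 0.0551
```

Run:
```python
from h import *
s=r.read_state();print(s['tcp_pos'],s['ee_rot'][:,0])
w,c=snap('wrist','w6')
h=cv2.cvtColor(w,cv2.COLOR_RGB2HSV).astype(int);H,S,V=h[...,0],h[...,1],h[...,2]
m=(((H<6)|(H>172))&(S>150)&(V>80)).astype(np.uint8)
cn=max(cv2.findContours(m,0,1)[0],key=cv2.contourArea);rc=cv2.minAreaRect(cn);print(rc)
b=cv2.boxPoints(rc);q=np.array([plane(c,*x,.146) for x in b]);
p=np.array([plane(c,*x[0],.146)[:2] for x in cn],np.float32);R=cv2.minAreaRect(p);print('bar',R)
z=[proj(c,[.4955,.054,.146])];print(z)
sd,cs=load('s0');print('tri',tri([(c,*rc[0]),(cs,267.6,190.9),(load('d0')[1],251.7,194.6)]))
```

```text
[0.48438403 0.05565965 0.28908414] [1.91148132e-01 9.81561201e-01 1.11894923e-05]
((266.19842529296875, 181.43865966796875), (16.73321533203125, 173.17747497558594), 1.2544516324996948)
bar ((0.4961332082748413, 0.053135618567466736), (0.15244747698307037, 0.013716606423258781), 78.82147216796875)
[array([265.55439429, 186.90636891])]
tri (array([0.49700814, 0.05763269, 0.14523254]), [np.float64(0.0008073370240262215), np.float64(0.0008016484612621552), np.float64(0.0004393988601664513)])
```

View pics/w6.png

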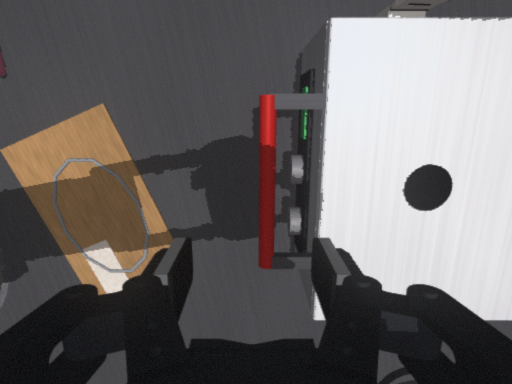

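The wrist view shows the bar from (267,95) to (267,268), with the lid edge at column 322. Knobs on the tank front at (296,168) and (294,220) could meet the rear finger, so I check how high they stand.

Run:
```python
from h import *
c=load('w6')[1];d=load('d0')[1]
for a in((297,168),(295,220)):
  for b in((248,202.5),(239.5,221)):
    print(a,b,[np.round(x,4) for x in tri([(c,*a),(d,*b)])])
yw=np.radians(78.8)
for off in(0,-.01): 
  p=np.array([.4965,.054])+off*np.array([np.cos(yw),np.sin(yw)])
  print(off,go([*p,.2],yw),go([*p,.140],yw))
```

```text
(297, 168) (248, 202.5) [array([0.5172, 0.0603, 0.1217]), array([0.0098, 0.0098])]
(297, 168) (239.5, 221) [array([0.5354, 0.0441, 0.0433]), array([0.0002, 0.0002])]
(295, 220) (248, 202.5) [array([ 0.5167, -0.0076,  0.074 ]), array([0.004, 0.004])]
(295, 220) (239.5, 221) [array([ 0.5362, -0.0434, -0.0236]), array([0.0087, 0.0087])]
0 ([0.4, 12.3, 89.4], [-0.07, 0.0, 0.24]) ([0.4, 12.3, 149.4], [-0.07, 0.0, 0.24])
-0.01 ([-9.6, 12.2, 89.4], [-0.07, 0.0, 0.24]) ([-9.6, 12.3, 149.4], [-0.07, 0.0, 0.24])
```

The knobs sit at z of about 0.04–0.07, well below the fingertips at 0.126. I descend astride the bar with a narrow opening.

Emit:
{"op": "drive_tool", "data": {
  "plan": [
    {"grip":-0.15,"travel":[0,6,10],"dr":[0,0,0.2]},
    {"grip":-0.15,"travel":[0,12,30],"dr":[0,0,0.2]},
    {"grip":-0.15,"travel":[0,12.2,52],"dr":[0,0,0.2]},
    {"grip":-0.15,"travel":[0,12.2,75],"dr":[0,0,0.2]},
    {"grip":-0.15,"travel":[0,12.2,98],"dr":[0,0,0.2]},
    {"grip":-0.15,"travel":[0,12.2,118],"dr":[0,0,0.2]},
    {"grip":-0.15,"travel":[0,12.2,134],"dr":[0,0,0.2]},
    {"grip":-0.15,"travel":[0,12.2,143],"dr":[0,0,0.2]},
    {"grip":-0.15,"travel":[0,12.2,148],"dr":[0,0,0.2]},
    {"grip":-0.15,"travel":[0,12.2,149],"dr":[0,0,0.2]},
    {"grip":-0.15,"travel":[0,12.2,149],"dr":[0,0,0.2]},
    {"grip":-0.15,"travel":[0,12.2,149],"dr":[0,0,0.2]}
  ]
}}

```text
time: 17.68
tcp_pos: [0.4969, 0.0537, 0.1411]
ee_rot: [[0.194, 0.981, 0.0], [0.981, -0.194, 0.0], [0.0, 0.0, -1.0]]
wrist_force: [0.2, 0.1, 0.4]
width: 0.0362
```

Emit:
{"op": "drive_tool", "data": {
  "force": 50,
  "plan": [
    {"grip":-0.5,"travel":[0,0,0],"dr":[0,0,0]},
    {"grip":-0.8,"travel":[0,0,0],"dr":[0,0,0]},
    {"grip":-1,"travel":[0,0,0],"dr":[0,0,0]},
    {"grip":-1,"travel":[0,0,0],"dr":[0,0,0]},
    {"grip":-1,"travel":[0,0,0],"dr":[0,0,0]},
    {"grip":-1,"travel":[0,0,0],"dr":[0,0,0]},
    {"grip":-1,"travel":[0,0,0],"dr":[0,0,0]}
  ]
}}

```text
time: 18.27
tcp_pos: [0.497, 0.0538, 0.1422]
ee_rot: [[0.194, 0.981, 0.002], [0.981, -0.194, 0.0], [0.001, 0.001, -1.0]]
wrist_force: [-3.3, 0.6, 5.4]
width: 0.0125
```

Run:
```python
from h import *
s=r.read_state();print(s['tcp_pos'],s['width'],s['wrist_force'],s['ee_rot'])
R=np.array(s['ee_rot'])
hx=np.array([np.cos(np.radians(-11.2)),np.sin(np.radians(-11.2)),0])
for th in np.arange(.05,.81,.05): 
    d=.245*np.array([hx[0]*(1-np.cos(th)),hx[1]*(1-np.cos(th)),np.sin(th)]); print(round(th,2),np.round(1000*R.T@d,1))
```

```text
[0.49696244 0.0538091  0.14216614] 0.012474570820917921 [-3.31059004  0.62589651  5.422765  ] [[ 1.93554882e-01  9.81088241e-01  1.53985873e-03]
 [ 9.81089267e-01 -1.93555564e-01  3.05264509e-04]
 [ 5.97539646e-04  1.45165344e-03 -9.99998768e-01]]
0.05 [  0.    0.3 -12.2]
0.1 [  0.    1.3 -24.5]
0.15 [  0.    2.8 -36.6]
0.2 [  0.    5.  -48.7]
0.25 [  0.    7.7 -60.6]
0.3 [  0.   11.  -72.4]
0.35 [  0.  15. -84.]
0.4 [  0.   19.5 -95.4]
0.45 [   0.    24.5 -106.5]
0.5 [   0.    30.2 -117.4]
0.55 [ 1.00e-01  3.63e+01 -1.28e+02]
0.6 [ 1.000e-01  4.300e+01 -1.383e+02]
0.65 [ 1.000e-01  5.020e+01 -1.482e+02]
0.7 [ 1.000e-01  5.780e+01 -1.577e+02]
0.75 [ 1.000e-01  6.600e+01 -1.669e+02]
0.8 [ 1.000e-01  7.460e+01 -1.756e+02]
```

Emit:
{"op": "drive_tool", "data": {
  "plan": [
    {"grip":-1,"travel":[0,0,-4],"dr":[0,0,0]},
    {"grip":-1,"travel":[0,0.3,-12.2],"dr":[0,0,0]},
    {"grip":-1,"travel":[0,1.3,-24.5],"dr":[0,0,0]},
    {"grip":-1,"travel":[0,2.8,-36.6],"dr":[0,0,0]},
    {"grip":-1,"travel":[0,5,-48.7],"dr":[0,0,0]},
    {"grip":-1,"travel":[0,7.7,-60.6],"dr":[0,0,0]},
    {"grip":-1,"travel":[0,11,-72.4],"dr":[0,0,0]},
    {"grip":-1,"travel":[0,15,-84],"dr":[0,0,0]},
    {"grip":-1,"travel":[0,19.5,-95.4],"dr":[0,0,0]},
    {"grip":-1,"travel":[0,19.5,-95.4],"dr":[0,0,0]}
  ]
}}

```text
time: 19.1
tcp_pos: [0.5157, 0.0502, 0.2396]
ee_rot: [[0.194, 0.981, 0.001], [0.981, -0.194, 0.001], [0.001, 0.001, -1.0]]
wrist_force: [-4.9, 1.7, -0.6]
width: 0.0125
```

Run:
```python
from h import *
s=r.read_state();print(s['width'],s['wrist_force'],s['ft_torque'])
p0=np.array([.497,.0538,.1422]);d=s['tcp_pos']-p0;print('theta from z',np.arcsin(d[2]/.245),'from x',np.arccos(1-np.hypot(*d[:2])/.245))
th=.4;R=np.array(s['ee_rot'])
hx=np.array([np.cos(np.radians(-11.2)),np.sin(np.radians(-11.2)),0])
for th in np.arange(.45,.81,.05):
    t=p0+.245*(hx*(1-np.cos(th))+np.array([0,0,np.sin(th)]));print(round(th,3),go(t))
```

```text
0.012532900508968305 [-4.88498718  1.6674896  -0.58622851] [0.33811419 1.04421558 0.03355968]
theta from z 0.4090184790117186 from x 0.3969943405456165
0.45 [-0.1, 5.3, -9.1]
0.5 [-0.1, 11.0, -20.0]
0.55 [-0.1, 17.1, -30.6]
0.6 [-0.0, 23.8, -40.9]
0.65 [-0.0, 31.0, -50.8]
0.7 [-0.0, 38.6, -60.3]
0.75 [-0.0, 46.8, -69.5]
0.8 [-0.0, 55.4, -78.2]
```

Emit:
{"op": "drive_tool", "data": {
  "plan": [
    {"grip":-1,"travel":[0,2.5,-4.5],"dr":[0,0,0]},
    {"grip":-1,"travel":[0,5.3,-9.1],"dr":[0,0,0]},
    {"grip":-1,"travel":[0,11,-20],"dr":[0,0,0]},
    {"grip":-1,"travel":[0,17.1,-30.6],"dr":[0,0,0]},
    {"grip":-1,"travel":[0,23.8,-40.9],"dr":[0,0,0]},
    {"grip":-1,"travel":[0,31,-50.8],"dr":[0,0,0]},
    {"grip":-1,"travel":[0,38.6,-60.3],"dr":[0,0,0]},
    {"grip":-1,"travel":[0,43,-65],"dr":[0,0,0]},
    {"grip":-1,"travel":[0,46.8,-69.5],"dr":[0,0,0]},
    {"grip":-1,"travel":[0,46.8,-69.5],"dr":[0,0,0]},
    {"grip":-1,"travel":[0,46.8,-69.5],"dr":[0,0,0]}
  ]
}}

```text
time: 20.02
tcp_pos: [0.5588, 0.0418, 0.3107]
ee_rot: [[0.193, 0.981, -0.004], [0.981, -0.193, 0.002], [0.001, -0.004, -1.0]]
wrist_force: [-16.7, 2.9, 11.3]
width: 0.0121
```

Run:
```python
from h import *
s=r.read_state();print(s['width'],s['wrist_force'],s['ft_torque'])
p0=np.array([.497,.0538,.1422]);d=s['tcp_pos']-p0;print('theta z',np.arcsin(d[2]/.245),'x',np.arccos(1-np.hypot(*d[:2])/.245))
a,ca=snap('scene','s7');b,cb=snap('side','d7')
cv2.imwrite('pics/c7.png',cv2.resize(np.hstack([a[110:310,150:350],b[100:300,110:310]]),(800,400),interpolation=cv2.INTER_CUBIC)[:,:,::-1])
```

```text
0.012133583102705235 [-16.7192691    2.92537757  11.34367959] [0.58909066 2.87961271 0.04979389]
theta z 0.758258109550394 x 0.7330161867792195
```

View pics/c7.png

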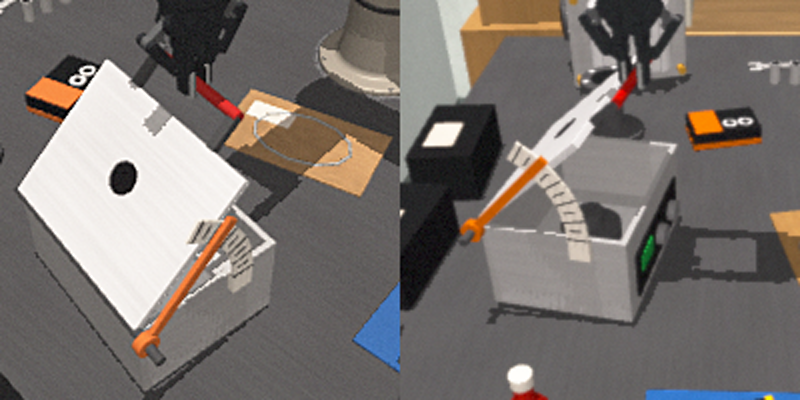

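The picture shows the lid raised nearly parallel to the orange arm: lid edge at scene (272,202)→(219,272), arm at (265,220)→(224,282). It still needs a few hundredths of a radian. I measure both angles with the same method.

```bash
cat > ang.py <<'E'
from h import *
import sys
tg=sys.argv[1:]
yw=np.radians(-11.2);hx=np.array([np.cos(yw),np.sin(yw),0]);hy=np.array([-hx[1],hx[0],0])
H0=np.array([.4962,.0535,.146])+.245*hx
def onplane(c,u,v,lat):
    o,d=ray(c,u,v);p=o+d*((lat-(o-H0)@hy)/(d@hy))-H0;return np.array([-(p@hx),p[2]])
spots=[]
for t in tg:
    im,c=load(t);hsv=cv2.cvtColor(im,cv2.COLOR_RGB2HSV).astype(int);H,S,V=hsv[...,0],hsv[...,1],hsv[...,2]
    g=cv2.cvtColor(im,cv2.COLOR_RGB2GRAY);L=cv2.createLineSegmentDetector().detect(g)[0][:,0]
    P=lambda r_,n,lat,th:proj(c,H0-hx*(r_*np.cos(th)-n*np.sin(th))+np.array([0,0,r_*np.sin(th)+n*np.cos(th)])+hy*lat)
    for nm,lat,n,r0,r1,lo in(('lidtop',.13,.006,.0,.2,.76),('lidtop-',-.13,.006,.0,.2,.76),('arm+',.148,.006,.0,.165,.8),('arm-',.148,-.006,.0,.165,.8)):
        a,b=P(r0,n,lat,lo),P(r1,n,lat,lo);u=(b-a)/np.linalg.norm(b-a);nn=np.array([-u[1],u[0]])
        for x1,y1,x2,y2 in L:
            e=np.array([[x1,y1],[x2,y2]]);ln=np.linalg.norm(e[1]-e[0])
            if ln>18 and np.all(abs((e-a)@nn)<6) and np.all((e-a)@u>-6) and np.all((e-b)@u<8):
                q=[onplane(c,*k,lat) for k in e];dd=q[1]-q[0]; dd=dd*np.sign(dd[0])
                print(t,nm,'len',round(ln),'off',np.round((e-a)@nn,1),'angle',round(float(np.arctan2(dd[1],dd[0])),4))
    m=(V<60).astype(np.uint8);u0=P(.11,.006,0,.76)
    cn=[k for k in cv2.findContours(m,1,1)[0] if 25<cv2.contourArea(k)<400]
    k=min(cn,key=lambda k:np.linalg.norm(k[:,0].mean(0)-u0));M=cv2.moments(k);sp=np.array([M['m10'],M['m01']])/M['m00'];print(t,'spot',sp,'pred',u0,'lat0 plane angle',end=' ')
    q=onplane(c,*sp,0);print(np.arctan2(q[1],q[0])-np.arctan(.006/.11),np.hypot(*q));spots.append((c,*sp))
if len(spots)>1:
    p,e=tri(spots);q=p-H0;print('spot tri',p,e,np.arctan2(q[2],-(q@hx))-np.arctan(.006/.11),np.linalg.norm(q))
E
python3 ang.py s7 d7; python3 ang.py s5 | grep arm
```

```text
s7 lidtop len 66 off [0.9 2.3] angle 0.7205
s7 lidtop len 25 off [1.8 3.4] angle 0.6303
s7 lidtop- len 77 off [2.4 0.5] angle 0.7264
s7 arm+ len 69 off [1.6 1.3] angle 0.809
s7 arm- len 69 off [-1.3 -1.7] angle 0.809
s7 spot [211.36606061 198.74060606] pred [210.19344913 197.81183745] lat0 plane angle 0.711747780987194 0.10862702134801552
d7 lidtop len 45 off [ 2.  -2.1] angle 0.8272
d7 lidtop len 30 off [3.3 3.9] angle 0.7808
d7 arm+ len 45 off [ 1.5 -0.1] angle 0.8272
d7 arm+ len 30 off [5.2 4.1] angle 0.7808
d7 arm- len 45 off [-3.3 -5.3] angle 0.8272
d7 arm- len 30 off [ 0.  -0.7] angle 0.7808
d7 arm- len 21 off [1.7 2.9] angle 0.7604
d7 spot [209.97701149 137.81609195] pred [191.28868667 162.20135176] lat0 plane angle 0.8052288746087447 0.20933983375335957
spot tri [0.63644209 0.00592927 0.25465208] [np.float64(0.04303940197657596), np.float64(0.04303940197657591)] 0.7814490999758322 0.14772835888738495
s5 arm+ len 26 off [4.4 4.3] angle 0.7931
s5 arm+ len 52 off [-0.1  0.2] angle 0.7872
s5 arm+ len 25 off [4.2 4.9] angle 0.8578
s5 arm- len 26 off [1.5 1.3] angle 0.7931
s5 arm- len 52 off [-3.1 -2.8] angle 0.7872
s5 arm- len 25 off [1.2 2. ] angle 0.8578
```

The scene view gives the lid at about 0.72 and the arm at about 0.80. The spot in the side view was mis-picked, so I look closer there for an independent check.

Run:
```python
import sys;sys.argv=['x']
exec(open('ang.py').read())
im,c=load('d7');g=cv2.cvtColor(im,cv2.COLOR_RGB2GRAY)
x0,y0,x1,y1=140,125,240,225
sub=g[152:174,180:205];n,l,s,cc=cv2.connectedComponentsWithStats((sub<110).astype(np.uint8));i=1+np.argmax(s[1:,4]);sp=cc[i]+[180,152];print('spot',sp,s[i])
cs=load('s7')[1];p,e=tri([(c,*sp),(cs,211.37,198.74)]);q=p-H0
print('tri',p,e,'angle',np.arctan2(q[2],-(q@hx))-np.arctan(.006/.11),np.linalg.norm(q),'lat',q@hy)
q=onplane(c,*sp,0);print('side alone',np.arctan2(q[1],q[0])-np.arctan(.006/.11),np.hypot(*q))
P=lambda r_,n,lat,th:proj(c,H0-hx*(r_*np.cos(th)-n*np.sin(th))+np.array([0,0,r_*np.sin(th)+n*np.cos(th)])+hy*lat)
Z=7;big=cv2.resize(im[y0:y1,x0:x1],None,fx=Z,fy=Z,interpolation=cv2.INTER_CUBIC)[:600]
for th,col in((.72,(0,255,0)),(.76,(255,0,255))):
    for lat in(.13,-.13):
        a,b=[((P(k,.006,lat,th)-[x0,y0]+.5)*Z).astype(int).tolist() for k in(0,.2)];cv2.line(big,a,b,col,1)
    b=((P(.245,0,0,th)-[x0,y0]+.5)*Z).astype(int).tolist();cv2.circle(big,b,4,col,1)
cv2.imwrite('pics/c8.png',big[:,:,::-1])
```

```text
spot [185.2238806 156.7238806] [  0   0  17  16 134]
tri [0.6742828  0.03911263 0.24983754] [np.float64(0.0030324030553506237), np.float64(0.003032403055350782)] angle 0.9397953355633758 0.12553760649066956 lat 0.02047643325870623
side alone 0.9567683808153141 0.11252890677727591
```

View pics/c8.png

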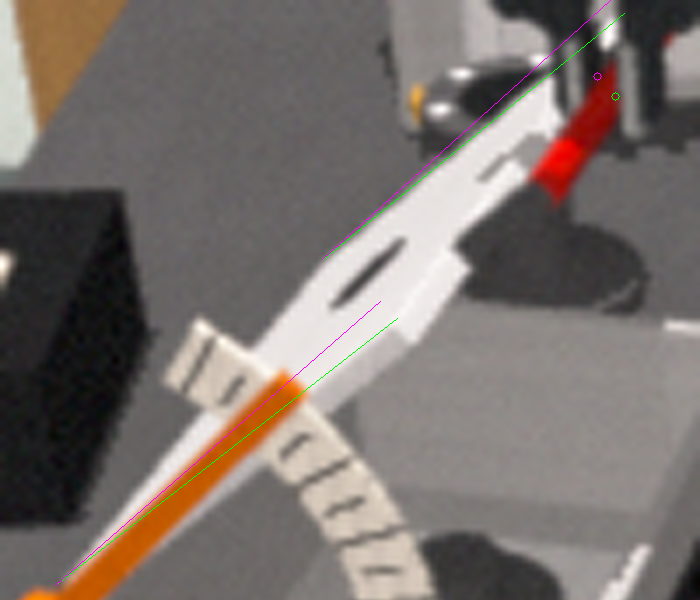

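The zoom shows the lid's far edge on the green 0.72 line or slightly below it. The spot is at zoom (369,272) and the near front top corner at (407,337), so I convert those.

Run:
```python
import sys;sys.argv=['x']
exec(open('ang.py').read())
c=load('d7')[1];cs=load('s7')[1];f=lambda a,b:(140+a/7-.5,125+b/7-.5)
sp=f(369,272)
def rep(n,p,lat,off,r_):
    q=onplane(c,*p,lat);print(n,'side',np.arctan2(q[1],q[0])-np.arctan2(off,r_),np.hypot(*q))
rep('spot',sp,0,.006,.11);rep('corner',f(407,337),.13,.006,.2);rep('far corner',f(550,85),-.13,.006,.2)
p,e=tri([(c,*sp),(cs,211.37,198.74)]);q=p-H0;print('tri',p,e,np.arctan2(q[2],-(q@hx))-np.arctan(.006/.11),np.linalg.norm(q),q@hy)
# closed-lid bias check: spot & hinge
p,e=tri([(load('s0')[1],224.9,213.),(load('d0')[1],205.7,187.2)]);q=p-H0;print('closed',-(q@hx),q@hy,q[2],'angle',np.arctan2(q[2],-(q@hx))-np.arctan(.006/.11))
# far edge & arm by line-plane intersection over both views
def seg(tag,lo,hi,lat,n,r1,th,tol):
    im,cc=load(tag);g=cv2.cvtColor(im,cv2.COLOR_RGB2GRAY);L=cv2.createLineSegmentDetector().detect(g)[0][:,0]
    P=lambda r_:proj(cc,H0-hx*(r_*np.cos(th)-n*np.sin(th))+np.array([0,0,r_*np.sin(th)+n*np.cos(th)])+hy*lat)
    a,b=P(0),P(r1);u=(b-a)/np.linalg.norm(b-a);nn=np.array([-u[1],u[0]]);o=[]
    for x1,y1,x2,y2 in L:
        k=np.array([[x1,y1],[x2,y2]]);ln=np.linalg.norm(k[1]-k[0])
        if ln>15 and np.all(abs((k-a)@nn)<tol) and np.all((k-a)@u>-8) and np.all((k-b)@u<15): o.append((ln,k,cc))
    return o
for A in seg('s7',0,0,-.13,.006,.2,.72,5):
    for B in seg('d7',0,0,-.13,.006,.2,.72,5):
        n=[np.cross(ray(X[2],*X[1][0])[1],ray(X[2],*X[1][1])[1]) for X in(A,B)];d=np.cross(*n);d/=np.linalg.norm(d);print('far edge',A[0],B[0],'angle',np.arcsin(abs(d[2])),d)
```

```text
spot side 0.7235696187929649 0.10939032486326669
corner side 0.6856500965020181 0.197384703856068
far corner side 0.7064180080213098 0.1504185658044296
tri [0.66021082 0.02173231 0.22274276] [np.float64(0.00042886971936890333), np.float64(0.00042886971936890084)] 0.7231517146348064 0.10938439060749701 0.0006938517248933655
closed 0.1103192584287092 0.00048812594770485985 0.003791195087631788 angle -0.02013930656011939
```

The lid is at about 0.72 (spot triangulated and scene edges) and the pointer at about 0.80. The bar has rolled a few mm in the pads, so the TCP over-reads. I advance by about 0.075 rad and ease the 20 N radial push.

Emit:
{"op": "drive_tool", "data": {
  "plan": [
    {"grip":-1,"travel":[0,1.5,-3],"dr":[0,0,0]},
    {"grip":-1,"travel":[0,4,-6],"dr":[0,0,0]},
    {"grip":-1,"travel":[0,7,-9.5],"dr":[0,0,0]},
    {"grip":-1,"travel":[0,10,-13],"dr":[0,0,0]},
    {"grip":-1,"travel":[0,11.6,-15],"dr":[0,0,0]},
    {"grip":-1,"travel":[0,11.6,-15],"dr":[0,0,0]},
    {"grip":-1,"travel":[0,11.6,-15],"dr":[0,0,0]},
    {"grip":-1,"travel":[0,11.6,-15],"dr":[0,0,0]},
    {"grip":-1,"travel":[0,11.6,-15],"dr":[0,0,0]}
  ]
}}

```text
time: 20.87
tcp_pos: [0.5714, 0.0393, 0.325]
ee_rot: [[0.193, 0.981, -0.003], [0.981, -0.193, 0.002], [0.001, -0.003, -1.0]]
wrist_force: [6.2, -0.5, -8.6]
width: 0.0122
```

```bash
cat > chk.py <<'E'
import sys;T=sys.argv[1];sys.argv=['x']
exec(open('ang.py').read())
s=r.read_state();print(s['time'],s['width'],np.round(s['wrist_force'],1),np.round(s['ft_torque'],2))
a,ca=snap('scene','s'+T);b,cb=snap('side','d'+T)
def spot(im,c):
    # local adaptive: Otsu on a patch around predicted spot, component nearest the prediction
    best=None
    u0=proj(c,H0-hx*(.11*np.cos(.79)-.006*np.sin(.79))+np.array([0,0,.11*np.sin(.79)+.006*np.cos(.79)]))
    g=cv2.cvtColor(im,cv2.COLOR_RGB2GRAY);x,y=np.round(u0).astype(int)-11;sub=cv2.resize(g[y:y+23,x:x+23],None,fx=8,fy=8,interpolation=cv2.INTER_CUBIC)
    n,l,st,cc=cv2.connectedComponentsWithStats((sub<120).astype(np.uint8))
    ok=[i for i in range(1,n) if st[i,0]>0 and st[i,1]>0 and st[i,0]+st[i,2]<184 and st[i,1]+st[i,3]<184 and st[i,4]>300]
    i=max(ok,key=lambda i:st[i,4]);print('spot px',cc[i]/8+[x,y]-.44,'pred',u0,st[i]);return cc[i]/8+[x,y]-.44
sa,sb=spot(a,ca),spot(b,cb)
p,e=tri([(ca,*sa),(cb,*sb)]);q=p-H0;print('tri',p,e[0],'LID',np.arctan2(q[2],-(q@hx))-np.arctan(.006/.11),np.linalg.norm(q))
E
python3 chk.py 9; python3 ang.py s9 | grep -v spot
```

```text
20.8667 0.012239263835621576 [ 6.2 -0.5 -8.6] [ 0.05 -0.89  0.03]
spot px [208.72345475 198.14556291] pred [209.19694623 197.6161411 ] [   37    24   106   137 11325]
s9 lidtop len 52 off [ 1.  -0.4] angle 0.8094
s9 lidtop len 24 off [-1.  -0.6] angle 0.7277
s9 lidtop- len 61 off [-1.8  0.4] angle 0.8058
s9 arm+ len 52 off [1.7 1.1] angle 0.8228
s9 arm- len 52 off [-1.2 -1.8] angle 0.8228Traceback (most recent call last):
  File "chk.py", line 13, in <module>
    sa,sb=spot(a,ca),spot(b,cb)
                     ~~~~^^^^^^
  File "chk.py", line 12, in spot
    i=max(ok,key=lambda i:st[i,4]);print('spot px',cc[i]/8+[x,y]-.44,'pred',u0,st[i]);return cc[i]/8+[x,y]-.44
ValueError: max() iterable argument is empty
```

Run:
```python
import sys;sys.argv=['x']
exec(open('ang.py').read())
cs,cd=load('s9')[1],load('d9')[1];im=load('d9')[0]
def PP(c,r_,n,lat,th):return proj(c,H0-hx*(r_*np.cos(th)-n*np.sin(th))+np.array([0,0,r_*np.sin(th)+n*np.cos(th)])+hy*lat)
q=onplane(cs,208.72,198.15,0);print('scene spot alone',np.arctan2(q[1],q[0])-np.arctan(.006/.11),np.hypot(*q))
for th in(.77,.8,.83):print(th,'pred scene',PP(cs,.11,.006,0,th),'side',PP(cd,.11,.006,0,th))
x0,y0,x1,y1=140,120,240,205;Z=7
A=cv2.resize(im[y0:y1,x0:x1],None,fx=Z,fy=Z,interpolation=cv2.INTER_CUBIC)
for th,col in((.78,(0,255,0)),(.82,(255,0,255))):
    for lat in(.13,-.13):
        a,b=[((PP(cd,k,.006,lat,th)-[x0,y0]+.5)*Z).astype(int).tolist() for k in(.12 if lat>0 else .0,.2)];cv2.line(A,a,b,col,1)
    u=((PP(cd,.11,.006,0,th)-[x0,y0]+.5)*Z).astype(int).tolist();cv2.circle(A,u,2,col,-1);print(th,u)
cv2.imwrite('pics/c9.png',A[:,:,::-1])
```

```text
scene spot alone 0.7942090840285794 0.10862100227980875
0.77 pred scene [209.86448544 197.74278504] side [190.98325358 161.93151234]
0.8 pred scene [208.85842251 197.55858926] side [190.05287919 161.13542471]
0.83 pred scene [207.82415777 197.4092449 ] side [189.10212772 160.36016546]
0.78 [358, 295]
0.82 [349, 287]
```

View pics/c9.png

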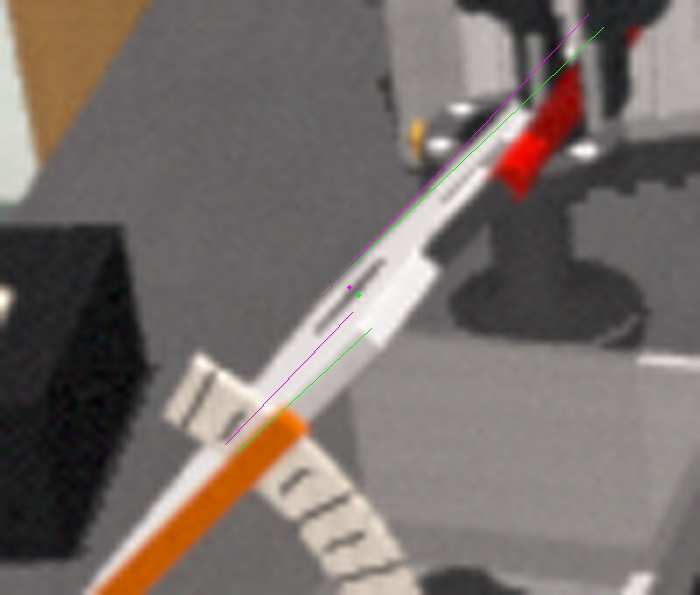

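The zoom shows the spot at about (349,296), between the 0.78 and 0.82 predictions. The far edge lies between those two lines, and the lid looks parallel to the arm. Lid is about 0.795 against pointer 0.80. I settle briefly and check that it is still.

Emit:
{"op": "drive_tool", "data": {
  "plan": [
    {"grip":-1,"travel":[0,0,0],"dr":[0,0,0]},
    {"grip":-1,"travel":[0,0,0],"dr":[0,0,0]},
    {"grip":-1,"travel":[0,0,0],"dr":[0,0,0]},
    {"grip":-1,"travel":[0,0,0],"dr":[0,0,0]},
    {"grip":-1,"travel":[0,0,0],"dr":[0,0,0]},
    {"grip":-1,"travel":[0,0,0],"dr":[0,0,0]},
    {"grip":-1,"travel":[0,0,0],"dr":[0,0,0]},
    {"grip":-1,"travel":[0,0,0],"dr":[0,0,0]},
    {"grip":-1,"travel":[0,0,0],"dr":[0,0,0]},
    {"grip":-1,"travel":[0,0,0],"dr":[0,0,0]},
    {"grip":-1,"travel":[0,0,0],"dr":[0,0,0]},
    {"grip":-1,"travel":[0,0,0],"dr":[0,0,0]}
  ]
}}

```text
time: 21.97
tcp_pos: [0.5714, 0.0393, 0.325]
ee_rot: [[0.193, 0.981, -0.002], [0.981, -0.193, 0.002], [0.001, -0.003, -1.0]]
wrist_force: [2.7, 0.4, -4.3]
width: 0.0118
```

```bash
python3 - <<'E'
import sys;sys.argv=['x']
exec(open('ang.py').read())
a,ca=snap('scene','s10');b,cb=snap('side','d10');s=r.read_state();print(s['width'],s['wrist_force'],abs(s['qd']).max())
p9=load('s9')[0];q9=load('d9')[0];print('change vs before',np.abs(a.astype(int)-p9).max(2).__gt__(40).sum(),np.abs(b.astype(int)-q9).max(2).__gt__(40).sum())
# pointer: same pixels as at start?
m=lambda im:(lambda h:((h[...,0]>4)&(h[...,0]<20)&(h[...,1]>130)&(h[...,2]>90)))(cv2.cvtColor(im,cv2.COLOR_RGB2HSV))
for t,im,bx in(('s0',a,(205,210,280,300)),('d0',b,(135,170,190,230))):
    M=[m(x)[bx[1]:bx[3],bx[0]:bx[2]] for x in(load(t)[0],im)];print(t,[(k.sum(),np.argwhere(k).mean(0).round(2)) for k in M])
# lid vs arm, mean edge angles, two pictures
p,e=tri([(ca,208.72,198.15),(cb,140+349/7-.5,120+296/7-.5)]);q=p-H0;print('spot tri',np.arctan2(q[2],-(q@hx))-np.arctan(.006/.11),e[0],np.linalg.norm(q))
E
python3 ang.py s10 | grep -v spot
```

```text
0.01189928220978129 [ 2.32247622  0.84176219 -4.26129091] 0.0026882323496394654
change vs before 2 0
s0 [(np.int64(461), array([45.03, 35.61])), (np.int64(484), array([44.41, 35.95]))]
d0 [(np.int64(299), array([30.78, 24.63])), (np.int64(316), array([30.5 , 25.29]))]
spot tri 0.8035252178982982 0.0006020504868741512 0.10865980037557295
s10 lidtop len 52 off [ 1.  -0.4] angle 0.8071
s10 lidtop len 24 off [-0.9 -0.6] angle 0.7283
s10 lidtop- len 61 off [-1.8  0.4] angle 0.8072
s10 arm+ len 52 off [1.7 1.1] angle 0.8229
s10 arm- len 52 off [-1.2 -1.8] angle 0.8229
```

```bash
python3 -c "
from bench import r
print(r.hand_in())"
```

```text
the job is handed in; nothing more can be done
None
```

I did the whole job in the order asked and handed it in at about 22 s; no verdict was reported.

- **Thermometer check:** I held it over the black spot for about 3 s. The lens was within about 1 mm of the spot and about 71 mm above the lid. It was level to within about 0.1° by the tool's tilt against its tilt at the grasp, and its outline matched the prediction to 1–2 pixels.
- **Laying it back:** It touched the mat at about 5 N before I let go. It now lies fully on the mat, about 1 cm further in than before.
- **Lid against pointer:** The last checks put the lid at about 0.80–0.81 rad by the spot and the two scene-view edges. The pointer measured about 0.80 rad from two views.
- **Holding still:** The lid did not move between the last two pairs of pictures, and the wrist force was about 5 N.
- **Pointer:** It looked unmoved. Its patch in the pictures shifted by less than 1 pixel, which I put down to the lid behind it changing.

Some checks disagreed:
- **Lid:** the near lid corner in the side view suggested about 0.76 rad. It had also read about 0.035 rad low at the step before.
- **Pointer:** single-view line fits of the arm scattered from 0.78 to 0.82 rad. One short segment read 0.86 rad.
- **Tool position:** it over-read the lid angle because the bar turned a few millimetres in the pads, so I set the angle from the pictures.

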